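# Fit the hand knob on the drive unit

### The arm

A 6-joint arm with a two-finger parallel gripper is mounted at the origin on a cart in front of the work surface, level with it; the furniture and walls round the work are solid. World frame = base frame: x ahead of the robot, y to its left, z up, the work surface at z = 0. Lengths are in mm, angles in rad, forces in N, time in s.
With the tool pointing down it reaches from about 350 to 875 mm from the base axis. Payload 4.2 kg.
Tool frame: the origin (TCP) lies where the fingers leave the gripper's body, on its centre line; the fingertips stand 73 mm ahead of it and the grasp point (between the pads) lies 54 mm ahead of it; z points along the fingers, y is the direction in which the jaws open and shut (so a half turn about z gives the same grasp; the last joint's range is limited). The gripper opens to 85 mm and grips with 20 to 120 N. Pads are 22 mm wide; open, the fingers measure 114 mm over their backs; the gripper's body (76 mm by 85 mm) begins 54 mm behind the grasp point. The pads swing forward as they close: fully open they stand 13 mm farther back than shut.
Start: joints at [-0.974, 0.385, 0.008, 0, -1.194, -0.259], TCP at [207.148, -589.652, 303.912] pointing down, gripper open.
Joint ranges: [-3.14, 3.14], [-1.21, 2.06], [-1.07, 1.41], [-3.16, 2.05], [-2.99, -0.16], [-3.1, 3.1]. Speed limits (rad/s): [2.79, 2.79, 3.14, 3.14, 3.14, 3.14].

### API

Orientations are given as a unit quaternion [x, y, z, w].
In Python, from bench import arm gives the robot as it stands.
- The arm moves only by the tool apply_moves, never from a script. Its argument "increments" is a list that holds one entry, the list of rows, each a list of 7 numbers: the shift along the tool's x, y, z scaled (see below), then the turn, a rotation vector about the tool's x, y, z scaled (see below), then the gripper's target within -1 to 1 (fully open at 1, half-way at 0, shut at -1). A call has 1 to 10 rows; each row is the pose to reach, as a shift and turn from the pose commanded when the call began, along the tool's axes at that moment; what a row does not reach only later rows make up. The controller multiplies each number of a shift by 100 mm and each number of a turn by 0.5 rad. A row lasts 1/10 s, in which the tool goes at most 50 mm and 8.59 degrees, less where a joint would pass 70% of its speed; a pose out of reach is approached as far as the arm can. A call with a number of a shift or a turn outside -1 to 1 is refused whole. A call with a gripper value outside its range is refused whole. The fingers move at their own pace and stop on an object; the grip force is fixed at half the most. Time passes only in rows, so rows that repeat a pose let the fingers close. It gives the time, the measured TCP pose, the force and the opening at its end, in the units of the state.
- arm.read_state(): the state, without advancing time (a new reading comes with each control period).
- arm.get_image(name): name is "scene" or "top"; returns a dict with "img" (420x560x3 uint8, red, green, blue), "fx", "fy", "cx", "cy" (pixels), "pose" (4x4, takes a point from camera to world coordinates). Camera axes: x right, y up, looking along -z (the intrinsics and any distortion apply to the point x, -y, -z); pixel columns grow to the right and rows downward; lengths in mm; the calibration is good to about 2 mm. A picture is of the moment at which its call begins. There is no depth.
- arm.job_done(): hands the job in, once; it reports no verdict.
Trained networks look in a picture, given as the dict that the camera call returned (one of the last four; its "shot" number tells which), for a name from the list of things; names that differ only in an ending like _2 or _b are one class to them, and where a whole thing is asked for, a point or a joint stands for the part that bears it (a point fixed in the world has none). Each returns a list of dicts, best first, with "conf" (0 to 1); they miss things now and then, are a little off and sometimes report something else, mostly with a low value. They report only what shows in the picture. A call takes as long as a camera call. They do not tell look-alikes from the thing itself.
- arm.outline_of(label, picture): "pixels" (420x560 bool, what is visible of it) and "box" ([centre column, centre row, width, height] in pixels, round what is visible of it).
- arm.mark_of(label, picture): "at" ([column, row] in pixels: a listed point, or the origin of a listed thing).
The state is a dict: "clock": time; "joints": joint angles; "joint_vel": joint speeds; "joint_efforts": joint torques, N m; "position": TCP position; "ee_rot": TCP orientation; "contact_force": force on the tool from outside, world axes, zero at the start; "wrist_torque": the same for the moment, N m; "gripper_width": finger opening in mm.
Only numpy, scipy, OpenCV 4.12 (cv2) and the standard library are available. Lean on these libraries where they do the work, as an engineer would, in place of code of your own. Each camera call takes 0.05 s, during which the arm holds its last target.

### The job

Fit the hand knob to the drive unit: stand its round spigot in the bearing boss, turn it under light pressure until its slot finds the spindle's blade and it can go down, and seat it fully home with the flange flat on the boss. Work gently, never forcing it down while it still rests on top of the blade, let go when it is home, and leave the other things on the table where they lie.

Things in the scene. Friction and masses are not known exactly. Their poses are not given: they have to be found in the camera images.
- knob: Loose hand knob standing upright, 69 mm tall, about 0.15 kg. Origin: centre of its underside, z up. Steel spigot 35 mm in diameter, 26 mm long (foot chamfered 2 mm), with a slot 9.5 mm wide and 12 mm deep right across its foot along the knob's own x axis; steel flange 48 mm in diameter from 26 to 32 mm. Half a turn makes no difference.
- knob_grip (a point): Middle of the knob's black bar grip, on its axis, 52 mm above its origin. The bar is 40 mm long, 14 mm wide and runs from 32 to 69 mm above the knob's origin; its length lies along the knob's x axis, in line with the slot in the foot, so it shows where the slot points.
- unit: Fixed drive unit: grey base plate 116 x 84 x 8 mm, upright round aluminium bearing boss 58 mm in diameter, 48 mm tall, with a lower gear case beside it towards the unit's +x. Origin: on the axis of the boss, at the underside; z up. With the knob fully home its flange lies on the boss and its origin is 22 mm above this one. More than 40 N between knob and unit is too much.
- bore_mouth (a point): Centre of the mouth of the boss's bore, 48 mm above the unit's origin; axes as the unit's. The bore is 38 mm in diameter with a 3 mm lead-in chamfer and goes down past the blade.
- blade_top (a point): Point on the bore's axis, 32 mm above the unit's origin, where the spindle's blade ends at the top; axes as the unit's, NOT the blade's. The blade is 28 mm long, 6 mm thick, 10.5 mm high. Its direction is not reported: somewhere within 0.55 rad either side of the unit's x axis. The spindle is stiff to turn (0.35 N m): the knob's foot slides round on it.
- spindle_foot (a point): Point on the bore's axis, 21 mm above the unit's origin, at the blade's root; axes as the unit's. The spindle is sprung: pressed from above it gives way from about 2 N, 6 mm down at about 4 N, then a hard stop. Lined up within about 0.1 rad, the blade springs up into the slot and the push vanishes; otherwise the knob stays 4 to 10 mm too high.
- glue_bottle: White glue bottle standing at the back, 131 mm tall, 45 mm in diameter; origin at the centre of its underside. To be left alone.
- masking_tape: Roll of masking tape lying at the back left, 105 mm in diameter, 25 mm high; origin at the centre of its underside. To be left alone.
- pencil: Blue pencil lying on the middle of the table, 179 mm long, 8 mm thick, along its own y axis; origin at its underside near the middle. To be left alone.
Not all that is in view belongs to the job. What is shaped like the knob but purple or yellow is not meant.

How it is judged (in metres and radians):
At the end, for the whole second after the job is handed in: The knob is in the boss, its origin at most 24 mm above the unit's origin (fully home is 22 mm) and within 4 mm of the boss's axis, upright within 0.06 rad, released and at rest (z of knob in the frame of unit below 0.024 m and horizontal distance between knob and unit below 0.004 m and angle between knob's own z axis and vertical below 0.06 rad and linear speed of knob below 0.01 m/s); the robot touches nothing.
It fails at once if knob pressed against the drive unit with more than 40 N (contact force between knob and unit above 40 N).
It fails at once if glue bottle, tape or pencil moved more than 25 mm (distance of any of glue_bottle, masking_tape, pencil from where it was at the start of the episode above 0.025 m).
It also fails if it takes over 61 s, if anything falls off the work surface, if the arm or the gripper's body presses on something with over 40 N, if the wrist force passes 120 N, or if a joint passes its speed limit or range.

## Working session

There is one attempt and no reset: what is moved stays moved. The work goes in short steps, Python scripts to look and compute and a tool call to move; the robot and the scene stay as the last step left them, time stands still between calls to the robot, and variables do not carry over. Pictures are saved under pics/ and viewed, and the job is handed in when it is done.

Besides the shell and the picture viewer there is one more tool, called after ">>>" as name(argument=value, ...) on one line, values as JSON. apply_moves: Moves the arm, as the interface text tells. Shifts and turns lie within -1 to 1; 1 stands for 100 mm of shift or 0.5 rad of turn. Its arguments: {"type":"object","properties":{"increments":{"type":"array"}},"required":["increments"]}

```bash
mkdir -p pics; ls; python3 - <<'E'
from bench import arm
import cv2, json
s=arm.read_state(); print(s)
for n in("scene","top"):
    p=arm.get_image(n)
    cv2.imwrite(f"pics/{n}0.png",p["img"][:,:,::-1])
    print(n,p["fx"],p["fy"],p["cx"],p["cy"],p["pose"],[k for k in p])
    for l in("knob","unit","knob_grip","bore_mouth","pencil"):
        print(l,[(m["conf"],m["at"]) for m in arm.mark_of(l,p)])
        
E
```

```text
pics
{'clock': 0.0, 'joints': array([-9.74380778e-01,  3.85523583e-01,  6.60082680e-03, -4.85728898e-04,
       -1.19397394e+00, -2.58587194e-01]), 'joint_vel': array([ 0.00110231,  0.0009764 ,  0.00068114,  0.0009127 , -0.00041911,
       -0.00057783]), 'joint_efforts': array([-4.11342935e-04, -3.92292023e+01,  1.88398844e+01,  4.18618396e+00,
       -4.76625617e-03, -1.51122176e-06]), 'position': array([ 207.01840665, -589.2600597 ,  302.83349375]), 'ee_rot': array([-1.68023654e-01,  9.85782379e-01,  1.04925945e-03, -2.29988377e-04]), 'contact_force': array([-0.38929674,  0.14872912,  0.10641504]), 'wrist_torque': array([-0.03567569, -0.03030149, -0.0180668 ]), 'gripper_width': 85.45710165055559}
scene 410.08419138772183 410.08419138772183 274.71609522305715 214.46246926753224 [[-5.18338025e-01  6.07664105e-01 -6.01722550e-01  1.14191660e+02]
 [-8.55137649e-01 -3.61651691e-01  3.71413053e-01  3.72236696e+02]
 [ 8.08040255e-03  7.07073115e-01  7.07094277e-01  6.51756599e+02]
 [ 0.00000000e+00  0.00000000e+00  0.00000000e+00  1.00000000e+00]] ['img', 'fx', 'fy', 'cx', 'cy', 'pose', '
[... 385 characters left out ...]
29.5004247672038 280.4991398201501 206.36049309184003 [[-1.58524708e-03  9.96516179e-01 -8.33846009e-02  5.31224497e+02]
 [-9.99789793e-01  1.25117157e-04  2.05025281e-02  6.50167383e+01]
 [ 2.04415338e-02  8.33995744e-02  9.96306506e-01  1.02326499e+03]
 [ 0.00000000e+00  0.00000000e+00  0.00000000e+00  1.00000000e+00]] ['img', 'fx', 'fy', 'cx', 'cy', 'pose', 'shot']
knob [(0.97, [248.9, 238.1]), (0.91, [199.6, 242.2]), (0.77, [229.2, 281.2]), (0.77, [227.5, 193.9])]
unit [(0.8, [361.3, 262.6])]
knob_grip [(0.97, [245.8, 237.3]), (0.85, [196.5, 241.0]), (0.84, [223.3, 192.5]), (0.69, [233.0, 283.8]), (0.52, [280.2, 123.6])]
bore_mouth [(0.81, [369.2, 268.5])]
pencil [(0.59, [295.4, 256.8])]
```

View pics/scene0.png

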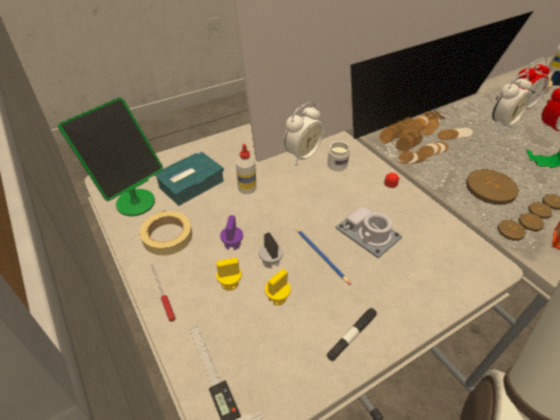

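View pics/top0.png

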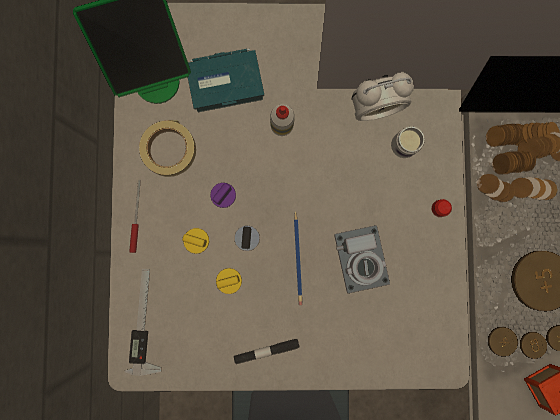

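Four look-alikes in the top view: purple (223,195), yellow (196,241), yellow (229,281), and steel with a black bar (247,238). The steel/black one is the one described. I'll crop it close and measure it.

```bash
cat > h.py <<'E'
import numpy as np, cv2
def ray(p,uv):
    d=np.array([(uv[0]-p["cx"])/p["fx"],-(uv[1]-p["cy"])/p["fy"],-1.0])
    P=np.array(p["pose"]); return P[:3,3],P[:3,:3]@d
def at_z(p,uv,z):
    o,d=ray(p,uv); return o+d*(z-o[2])/d[2]
def proj(p,X):
    P=np.array(p["pose"]); c=P[:3,:3].T@(np.asarray(X,float)-P[:3,3])
    return np.array([p["cx"]+p["fx"]*c[0]/-c[2],p["cy"]-p["fy"]*c[1]/-c[2]])
def tri(obs):
    A=np.zeros((3,3));b=np.zeros(3)
    for p,uv in obs:
        o,d=ray(p,uv);d=d/np.linalg.norm(d);M=np.eye(3)-np.outer(d,d);A+=M;b+=M@o
    return np.linalg.solve(A,b)
E
python3 - <<'E'
from bench import arm
import cv2, numpy as np
from h import *
t=arm.get_image("top"); s=arm.get_image("scene")
np.savez("cal.npz",**{a+k:np.array(q[k]) for a,q in(("t",t),("s",s)) for k in("fx","fy","cx","cy","pose","img")})
a=cv2.resize(t["img"][210:310,200:400,::-1],None,fx=4,fy=4,interpolation=cv2.INTER_CUBIC)
cv2.imwrite("pics/crop_t.png",a)
a=cv2.resize(s["img"][190:310,210:410,::-1],None,fx=4,fy=4,interpolation=cv2.INTER_CUBIC)
cv2.imwrite("pics/crop_s.png",a)
for l in("knob","unit","knob_grip","bore_mouth","blade_top"):
    T=[m for m in arm.mark_of(l,t)];S=arm.mark_of(l,s)
    print(l,[(m["conf"],m["at"]) for m in T],[(m["conf"],m["at"]) for m in S])
print("top z52/0", at_z(t,(245.8,237.3),52),at_z(t,(248.9,238.1),0),"tri",tri([(t,(245.8,237.3)),(s,(268.6,244.8))]))
print("sc", at_z(s,(268.6,244.8),52),at_z(s,(269,261.4),0))
print("bore", at_z(t,(369.2,268.5),48),at_z(s,(377.5,219.8),48),tri([(t,(369.2,268.5)),(s,(377.5,219.8))]))
E
```

```text
knob [(0.79, [246.9, 238.7]), (0.78, [229.6, 281.5]), (0.72, [226.6, 195.2]), (0.59, [198.8, 242.1])] [(0.93, [227.3, 284.7]), (0.85, [231.9, 243.7]), (0.82, [273.1, 296.8]), (0.73, [267.8, 259.7]), (0.45, [161.9, 238.9])]
unit [(0.57, [361.1, 264.2])] [(0.72, [373.3, 235.8])]
knob_grip [(0.62, [220.8, 190.3]), (0.61, [246.3, 238.3]), (0.58, [195.7, 239.6])] [(0.95, [269.5, 245.0]), (0.73, [283.8, 280.0]), (0.68, [231.9, 226.0]), (0.63, [272.3, 262.7]), (0.61, [230.1, 264.8]), (0.52, [373.7, 230.0])]
bore_mouth [(0.69, [370.6, 269.5])] [(0.6, [376.5, 219.1]), (0.45, [270.5, 244.5])]
blade_top [(0.86, [366.5, 267.0])] [(0.86, [373.4, 227.7])]
top z52/0 [555.69752558 108.62180556  52.        ] [555.46139634 104.98143578   0.        ] tri [556.63459829 109.99668048  55.00494604]
sc [559.94756292 110.14848692  52.        ] [560.24910926 109.18178252   0.        ]
bore [ 498.32196061 -117.84493627   48.        ] [ 506.31207419 -118.90081695   48.        ] [ 500.11037671 -114.69777171   55.56980815]
```

View pics/crop_t.png

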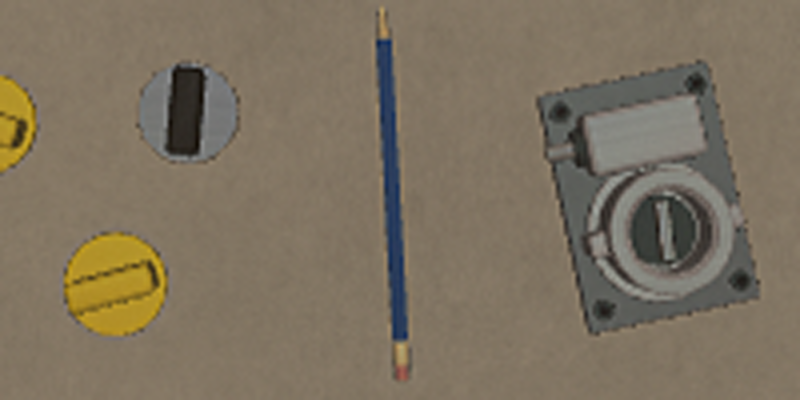

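View pics/crop_s.png

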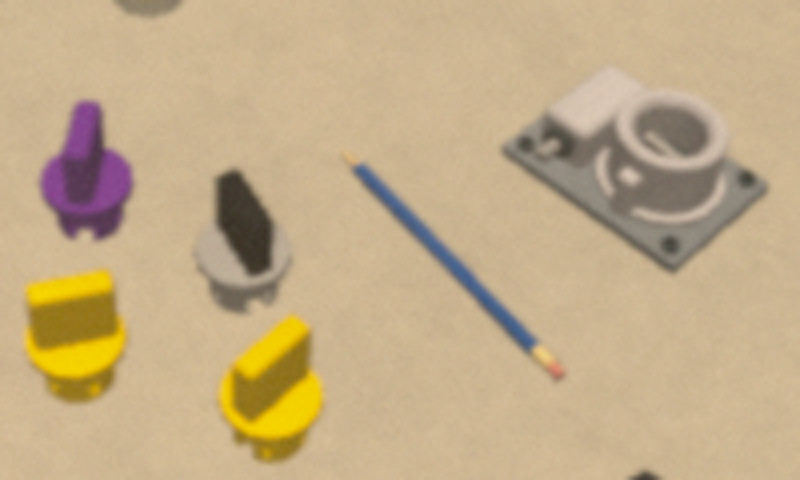

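The top crop shows the steel knob with a black bar at px (247,238), its bar nearly along image vertical. The unit's boss is at about (367,267) and the blade shows inside the bore at about (366,267). Next I'll fit these more precisely.

```bash
python3 - <<'E'
import numpy as np, cv2
from h import *
z=np.load("cal.npz")
t={k:z["t"+k] for k in("fx","fy","cx","cy","pose","img")}; s={k:z["s"+k] for k in("fx","fy","cx","cy","pose","img")}
im=t["img"]; 
hsv=cv2.cvtColor(im,cv2.COLOR_RGB2HSV)
# flange+bar: low saturation vs beige
print("sat beige",hsv[300,260],"flange",hsv[232,240],"bar",hsv[238,247])
def comp(mask,uv):
    n,l,st,c=cv2.connectedComponentsWithStats(mask.astype(np.uint8)); i=l[uv[1],uv[0]]
    return l==i,c[i],st[i]
roi=np.zeros(im.shape[:2],bool); roi[215:262,228:268]=1
m=(roi)&((np.abs(im.astype(int)-im[300,260].astype(int)).sum(2)>40)|(hsv[...,1]<30))
k,c,st=comp(m,(240,235)); print("disc",c,st)
cs,_=cv2.findContours(k.astype(np.uint8),cv2.RETR_EXTERNAL,cv2.CHAIN_APPROX_NONE)
print(cv2.minEnclosingCircle(cs[0]),cv2.fitEllipse(cs[0]))
g=im.max(2); b,c2,st2=comp(roi&(g<75),(247,238)); print("bar",c2,st2)
cs,_=cv2.findContours(b.astype(np.uint8),cv2.RETR_EXTERNAL,cv2.CHAIN_APPROX_NONE); r=cv2.minAreaRect(cs[0]);print(r)
print("flange centre world z32",at_z(t,c,32)," bar z69",at_z(t,c2,69))
ys,xs=np.nonzero(b); P=np.array([at_z(t,(x,y),69)[:2] for x,y in zip(xs,ys)]); w,v=np.linalg.eigh(np.cov(P.T)); print("bar yaw",np.arctan2(v[1,1],v[0,1]),2*np.sqrt(3*w))
for nm,(r0,r1,c0,c1),f in (("u",(215,300,325,400),8),("k",(210,265,220,275),10)):
    pass
# overlay drawer
a=cv2.resize(im[215:300,325:400,::-1],None,fx=7,fy=7,interpolation=cv2.INTER_CUBIC)
cv2.imwrite("pics/unit_big.png",cv2.convertScaleAbs(a,alpha=1.3))
E
```

```text
sat beige [ 18  61 133] flange [ 45   4 119] bar [17 48 48]
disc [246.69245648 237.87234043] [234 225  26  26 517]
((246.5724334716797, 237.86915588378906), 13.096216201782227) ((246.6792755126953, 237.87353515625), (24.642690658569336, 24.952775955200195), 163.2002410888672)
bar [245.96236559 237.41397849] [241 226  11  23 186]
((245.9795379638672, 237.22543334960938), (8.510359764099121, 22.000186920166016), 5.19442892074585)
flange centre world z32 [555.13244804 107.85099731  32.        ]  bar z69 [555.06425299 107.56624843  69.        ]
bar yaw 3.0662881938244286 [15.19066393 39.33923138]
```

View pics/unit_big.png

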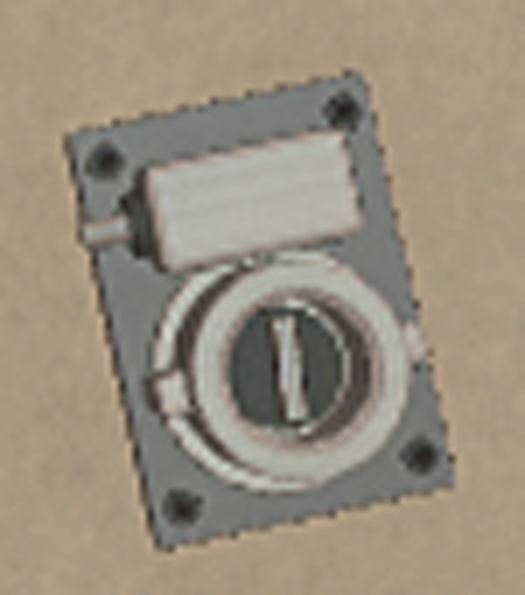

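```bash
cat > ov.py <<'E'
import numpy as np, cv2
from h import *
z=np.load("cal.npz")
def cam(a): return {k:z[a+k] for k in("fx","fy","cx","cy","pose","img")}
def circ(p,c,r,zz):
    th=np.linspace(0,2*np.pi,73); return np.array([proj(p,(c[0]+r*np.cos(a),c[1]+r*np.sin(a),zz)) for a in th])
def edge_fit(p,c0,r,zz,rng=6,sign=None,angs=None):
    """refine centre: for each angle search radial max gradient, LSQ the centre"""
    g=cv2.GaussianBlur(cv2.cvtColor(p["img"],cv2.COLOR_RGB2GRAY),(0,0),0.7).astype(np.float32)
    c=np.array(c0,float)
    for it in range(6):
        A=[];b=[]
        for a in np.linspace(0,2*np.pi,72,endpoint=False) if angs is None else angs:
            dr=np.arange(-rng,rng+.01,.25)
            X=np.array([proj(p,(c[0]+(r+d)*np.cos(a),c[1]+(r+d)*np.sin(a),zz)) for d in dr],np.float32)
            v=cv2.remap(g,X[:,0].reshape(1,-1),X[:,1].reshape(1,-1),cv2.INTER_CUBIC)[0]
            gr=np.gradient(v)*(sign or 1); 
            if sign is None: gr=abs(gr)
            i=gr.argmax()
            if gr[i]>1 and 0<i<len(dr)-1: A.append([np.cos(a),np.sin(a),1]);b.append(dr[i])
        A=np.array(A);b=np.array(b);w=np.ones(len(b))
        for _ in range(10):
            x=np.linalg.lstsq(A*w[:,None],b*w,rcond=None)[0];res=b-A@x;w=1/np.sqrt(1+(res/0.7)**2)
        c=c+x[:2]
    return c,x[2],np.median(abs(res)),len(b)
E
python3 - <<'E'
from ov import *
for n in "ts":
    p=cam(n)
    c0=(500,-116) if n=="t" else (502,-117)
    for r,zz,sg in((29,48,-1),(29,48,None),(22,48,-1),(19,45,-1)): print(n,r,zz,sg,edge_fit(p,c0,r,zz,5,sg))
    for sg in(None,1,-1): print(n,"flange32",edge_fit(p,(555,108),24,32,5,sg))
p=cam("t")
def px(u,v): return (325+(u+.5)/7-.5,215+(v+.5)/7-.5)
a=at_z(p,px(283,318),32);b=at_z(p,px(296,415),32);print("blade",a,b,np.hypot(*(a-b)[:2]),(a+b)/2,np.arctan2(*(a-b)[1::-1]))
C=[at_z(p,px(*q),8) for q in((68,135),(355,72),(455,485),(160,550))]
print(C); d=C[0]-C[3];e=C[1]-C[2];print(np.arctan2(d[1],d[0]),np.arctan2(e[1],e[0]),np.linalg.norm(d),np.linalg.norm(C[1]-C[0]))
E
```

```text
t 29 48 -1 (array([ 500.22405634, -114.85253529]), np.float64(-0.7481460831796345), np.float64(0.507727139146215), 72)
t 29 48 None (array([ 500.71200269, -112.26496854]), np.float64(1.6120909081136392), np.float64(0.7518431249257681), 70)
t 22 48 -1 (array([ 492.73652889, -113.93987332]), np.float64(1.4224799293036414), np.float64(1.594913042679209), 53)
t 19 45 -1 (array([ 499.29073044, -116.13422822]), np.float64(-3.4142863567124153), np.float64(0.5977331353500404), 22)
t flange32 (array([553.40048156, 108.68148036]), np.float64(-0.2822509700792963), np.float64(0.9183551753941706), 46)
t flange32 (array([555.41344824, 104.66009263]), np.float64(-2.088586358612429), np.float64(0.8938728224301271), 53)
t flange32 (array([555.39397093, 108.17208699]), np.float64(-1.672364955290834), np.float64(0.3010754804290824), 28)
s 29 48 -1 (array([ 501.12136351, -113.75934691]), np.float64(-1.862182885795246), np.float64(0.4242661658145306), 37)
s 29 48 None (array([ 499.77472757, -111.74653893]), np.float64(-3.6883962042672698), np.float64(0.7203749847592895), 60)
s 22 48 -1 (array([ 499.97499
[... 325 characters left out ...]
s flange32 (array([551.87155538, 110.80061806]), np.float64(0.15069324734627085), np.float64(1.6490357578251573), 48)
s flange32 (array([554.33053392, 108.91012695]), np.float64(-3.9952529146547553), np.float64(0.3227808319619929), 30)
blade [ 513.5888933  -113.21196199   32.        ] [ 487.86207477 -116.30382583   32.        ] 25.911943452513146 [ 500.72548403 -114.75789391   32.        ] 0.11960693372332391
[array([563.22607972, -59.09274474,   8.        ]), array([ 580.47052594, -138.41203493,    8.        ]), array([ 467.74896317, -163.92388914,    8.        ]), array([450.45855059, -83.02893703,   8.        ])]
0.20915707945689396 0.22257647446633877 115.27990686989172 81.17216715946749
```

Choice: steel/black knob at (555,108) with bar yaw −0.075. Boss axis is at (500.5,−114.7), unit yaw 0.215, blade yaw about 0.12. Plate 115×81 mm, bar 39×15 mm and boss radius all agree with the sizes given. I'll move over the knob, turning the tool by +0.412 about its z axis.

>>> apply_moves(increments=[[[-0.2,0.2,0,0,0,0.2,1],[-0.5,0.5,0,0,0,0.4,1],[-0.8,0.8,0,0,0,0.6,1],[-1,1,0,0,0,0.824,1],[-1,1,0,0,0,0.824,1]]])

```text
clock: 1.7
position: [269.3, -459.7, 304.6]
ee_rot: [0.036, 0.999, -0.0, 0.0]
contact_force: [0.3, -0.8, 0.0]
gripper_width: 85.5
```

>>> apply_moves(increments=[[[-0.2,0.25,0,0,0,0,1],[-0.4,0.6,0,0,0,0,1],[-0.5,1,0,0,0,0,1]]])

```text
clock: 2.0
position: [326.9, -366.1, 303.8]
ee_rot: [0.037, 0.999, -0.0, 0.0]
contact_force: [1.1, 0.9, 0.3]
gripper_width: 85.4
```

>>> apply_moves(increments=[[[-0.2,0.35,0,0,0,0,1],[-0.4,0.7,0,0,0,0,1],[-0.5,1,0,0,0,0,1]]])

```text
clock: 2.3
position: [384.3, -269.1, 304.2]
ee_rot: [0.036, 0.999, -0.0, 0.001]
contact_force: [-0.3, 0.1, 0.4]
gripper_width: 85.5
```

>>> apply_moves(increments=[[[-0.2,0.35,0,0,0,0,1],[-0.4,0.7,0,0,0,0,1],[-0.5,1,0,0,0,0,1]]])

```text
clock: 2.6
position: [441.8, -173.0, 304.2]
ee_rot: [0.036, 0.999, -0.0, 0.001]
contact_force: [0.8, -0.8, -0.2]
gripper_width: 85.5
```

>>> apply_moves(increments=[[[-0.2,0.35,0,0,0,0,1],[-0.4,0.7,0,0,0,0,1],[-0.5,1,0,0,0,0,1]]])

```text
clock: 2.9
position: [499.2, -76.8, 304.0]
ee_rot: [0.037, 0.999, -0.0, 0.0]
contact_force: [-0.5, -0.3, 0.0]
gripper_width: 85.3
```

>>> apply_moves(increments=[[[-0.2,0.35,0.2,0,0,0,1],[-0.4,0.7,0.3,0,0,0,1],[-0.4,1,0.4,0,0,0,1],[-0.4,1,0.4,0,0,0,1],[-0.4,1,0.4,0,0,0,1]]])

```text
clock: 3.4
position: [545.0, 18.7, 263.6]
ee_rot: [0.036, 0.999, -0.0, -0.0]
contact_force: [-0.5, -1.1, 1.0]
gripper_width: 85.0
```

>>> apply_moves(increments=[[[-0.02,0.35,0.2,0,0,0,1],[-0.035,0.7,0.5,0,0,0,1],[-0.035,0.897,0.8,0,0,0,1],[-0.035,0.897,0.8,0,0,0,1],[-0.035,0.897,0.8,0,0,0,1]]])

```text
clock: 3.9
position: [555.3, 106.9, 184.4]
ee_rot: [0.037, 0.999, -0.0, 0.0]
contact_force: [-0.3, -0.3, 0.6]
gripper_width: 85.2
```

```bash
python3 - <<'E'
from bench import arm
import cv2
s=arm.get_image("scene"); print(arm.read_state()["position"])
cv2.imwrite("pics/s1.png",cv2.resize(s["img"][150:330,180:380,::-1],None,fx=3.3,fy=3.3,interpolation=cv2.INTER_CUBIC))
E
```

```text
[555.66449292 106.7822253  185.2957082 ]
```

View pics/s1.png

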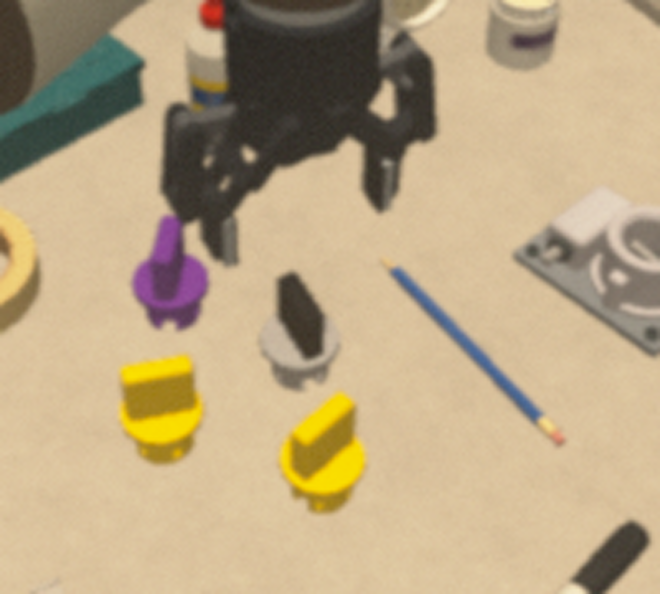

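The open fingers, at crop (225,245) and (380,195), straddle the steel knob at (300,330). I'll descend.

>>> apply_moves(increments=[[[0,0.01,0.2,0,0,0,1],[0,0.01,0.4,0,0,0,1],[0,0.01,0.6,0,0,0,1],[0,0.01,0.7,0,0,0,1],[0,0.01,0.74,0,0,0,1],[0,0.01,0.74,0,0,0,1],[0,0.01,0.74,0,0,0,1]]])

```text
clock: 4.65
position: [555.7, 108.9, 111.1]
ee_rot: [0.037, 0.999, 0.0, 0.001]
contact_force: [-0.6, 0.8, 0.5]
gripper_width: 85.6
```

```bash
python3 - <<'E'
from bench import arm
import cv2
s=arm.get_image("scene"); st=arm.read_state();print(st["position"],st["contact_force"])
cv2.imwrite("pics/s2.png",cv2.resize(s["img"][180:310,180:340,::-1],None,fx=4,fy=4,interpolation=cv2.INTER_CUBIC))
E
```

```text
[555.65136629 108.9862764  111.10881036] [0.00635115 0.18794876 0.70069059]
```

View pics/s2.png

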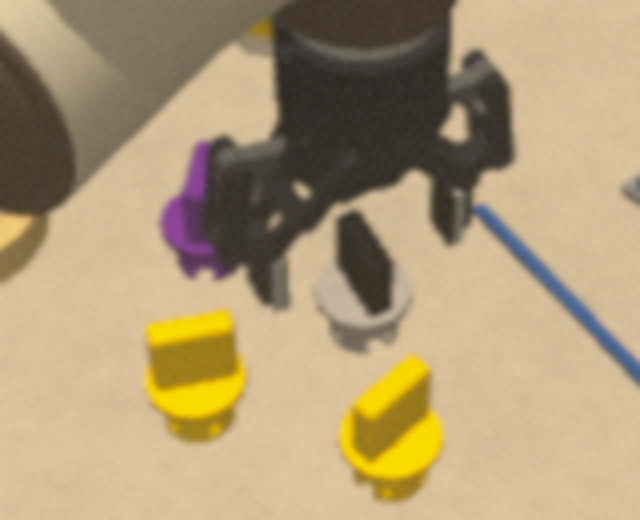

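The pads, at crop (275,285) and (455,220), stand either side of the black bar at (365,265). Closing.

>>> apply_moves(increments=[[[0,0,0,0,0,0,-1],[0,0,0,0,0,0,-1],[0,0,0,0,0,0,-1],[0,0,0,0,0,0,-1],[0,0,0,0,0,0,-1],[0,0,0,0,0,0,-1],[0,0,0,0,0,0,-1],[0,0,0,0,0,0,-1],[0,0,0,0,0,0,-1],[0,0,0,0,0,0,-1]]])

```text
clock: 5.7
position: [554.9, 108.9, 109.8]
ee_rot: [0.037, 0.999, -0.0, -0.0]
contact_force: [-0.4, -0.5, -0.2]
gripper_width: 13.3
```

>>> apply_moves(increments=[[[0,0,-0.05,0,0,0,-1],[0,0,-0.1,0,0,0,-1],[0,0,-0.2,0,0,0,-1],[0,0,-0.4,0,0,0,-1],[0,0,-0.6,0,0,0,-1],[0,0,-0.6,0,0,0,-1],[0,0,-0.6,0,0,0,-1]]])

```text
clock: 6.4
position: [554.8, 108.9, 170.3]
ee_rot: [0.037, 0.999, 0.0, 0.0]
contact_force: [-0.1, 0.1, -2.8]
gripper_width: 13.3
```

```bash
python3 - <<'E'
from bench import arm
import cv2
s=arm.get_image("scene"); st=arm.read_state();print(st["position"],st["ee_rot"],st["contact_force"],st["gripper_width"])
cv2.imwrite("pics/s3.png",cv2.resize(s["img"][150:290,190:350,::-1],None,fx=4,fy=4,interpolation=cv2.INTER_CUBIC))
E
```

```text
[554.37317158 108.67134306 169.40954119] [ 3.73118424e-02  9.99303520e-01 -1.54225252e-05 -5.49537824e-04] [ 0.19716801 -0.06235839 -3.53393306] 13.0897656861164
```

View pics/s3.png

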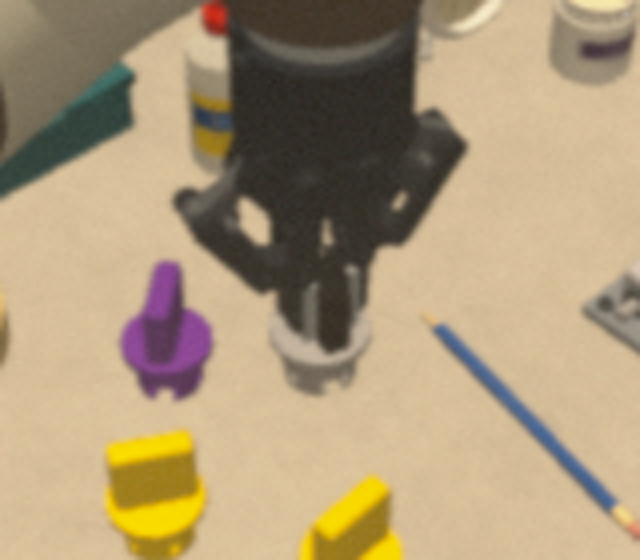

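The knob is held, about 60 mm up, with width 13.3 mm. Carrying it over to the boss.

>>> apply_moves(increments=[[[0,0,-0.1,0,0,0,-1],[0,0,-0.2,0,0,0,-1],[0.05,-0.2,-0.3,0,0,0,-1],[0.1,-0.4,-0.3,0,0,0,-1],[0.13,-0.6,-0.3,0,0,0,-1],[0.13,-0.8,-0.3,0,0,0,-1]]])

```text
clock: 7.05
position: [534.6, 28.0, 199.9]
ee_rot: [0.037, 0.999, -0.0, -0.001]
contact_force: [0.8, -0.2, -2.0]
gripper_width: 13.3
```

>>> apply_moves(increments=[[[0.05,-0.2,0,0,0,0,-1],[0.1,-0.4,0,0,0,0,-1],[0.13,-0.6,0,0,0,0,-1],[0.13,-0.8,0,0,0,0,-1]]])

```text
clock: 7.45
position: [515.4, -50.8, 199.8]
ee_rot: [0.038, 0.999, 0.0, -0.001]
contact_force: [-0.2, 0.9, -2.7]
gripper_width: 12.9
```

>>> apply_moves(increments=[[[0.05,-0.2,0,0,0,-0.1,-1],[0.1,-0.4,0,0,0,-0.2,-1],[0.11,-0.55,0,0,0,-0.3,-1],[0.116,-0.666,0,0,0,-0.39,-1],[0.116,-0.666,0,0,0,-0.39,-1],[0.116,-0.666,0,0,0,-0.39,-1]]])

```text
clock: 8.05
position: [499.8, -115.2, 199.9]
ee_rot: [-0.059, 0.998, 0.0, -0.0]
contact_force: [-0.4, 0.9, -2.2]
gripper_width: 13.1
```

```bash
python3 - <<'E'
from bench import arm
import cv2,numpy as np
s=arm.get_image("scene"); t=arm.get_image("top"); st=arm.read_state();print(st["position"],st["ee_rot"],st["contact_force"],st["gripper_width"])
np.savez("h1.npz",s=s["img"],t=t["img"])
cv2.imwrite("pics/s4.png",cv2.resize(s["img"][130:270,310:450,::-1],None,fx=4,fy=4,interpolation=cv2.INTER_CUBIC))
cv2.imwrite("pics/t4.png",cv2.resize(t["img"][200:320,300:440,::-1],None,fx=4,fy=4,interpolation=cv2.INTER_CUBIC))
E
```

```text
[ 500.3129265  -114.41705448  199.91067615] [-6.00055279e-02  9.98198042e-01  4.90903080e-05 -6.34997714e-05] [ 0.23294426  0.11274884 -1.34247591] 13.205595772753412
```

View pics/s4.png

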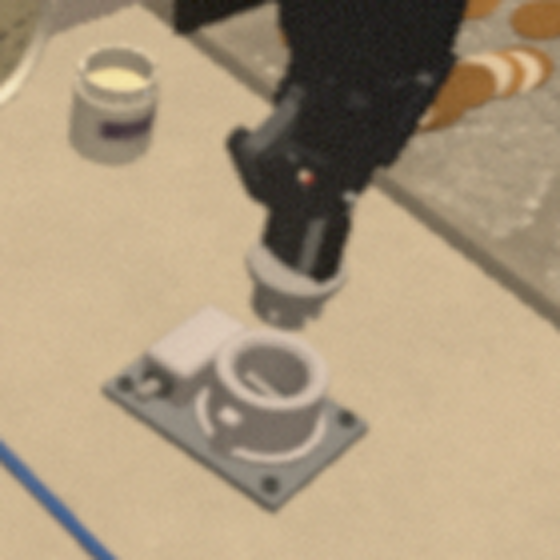

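View pics/t4.png

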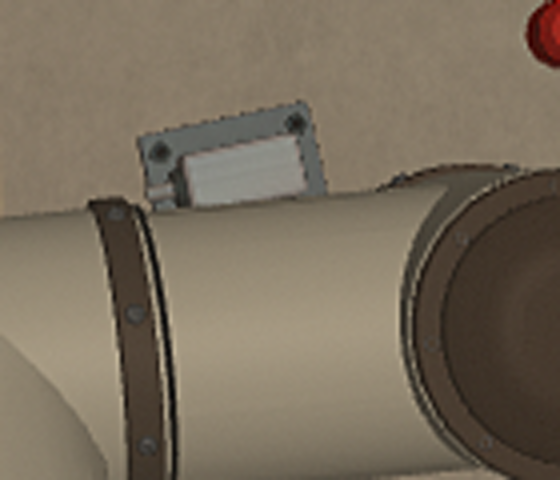

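The scene crop shows the knob hanging above the boss (flange ~ (295,275), boss mouth ~ (270,370)). The arm hides the boss in the top view. I'll check alignment by overlaying the model on the scene view.

```bash
cat > ovs.py <<'E'
from ov import *
import sys
def draw(img,out,knob,zk,boss,f=6,win=(160,260,350,430)):
    p=cam("s"); r0,r1,c0,c1=win
    a=cv2.convertScaleAbs(cv2.resize(img[r0:r1,c0:c1,::-1],None,fx=f,fy=f,interpolation=cv2.INTER_CUBIC),alpha=1.2)
    def d(c,r,zz,col):
        q=((circ(p,c,r,zz)-[c0,r0]+.5)*f-.5); cv2.polylines(a,[np.round(q*8).astype(np.int32)],True,col,1,cv2.LINE_AA,3)
    d(knob,24,zk+32,(0,255,0));d(knob,24,zk+26,(0,255,255));d(knob,17.5,zk+2,(255,0,255))
    d(boss,29,48,(0,0,255));d(boss,22,48,(255,128,0));d(boss,19,45,(255,0,0))
    cv2.imwrite(out,a)
E
python3 - <<'E'
from ovs import *
p=cam("s"); im=np.load("h1.npz")["s"]
q=dict(p);q["img"]=im
for z0 in(122,116): print(edge_fit(q,(500.5,-114.5),24,z0,5,-1),edge_fit(q,(500.5,-114.5),24,z0,5,None))
draw(im,"pics/ov4.png",(500.5,-114.5),90,(500.5,-114))
E
```

```text
(array([ 501.19427623, -112.7543515 ]), np.float64(-2.9441595730643444), np.float64(0.4573009944400568), 30) (array([ 504.57622026, -111.09007086]), np.float64(-1.4644463673834898), np.float64(1.5884975116873932), 61)
(array([ 504.02448802, -116.70837198]), np.float64(-3.02969342289601), np.float64(0.3650890079346456), 24) (array([ 508.78913916, -116.29470978]), np.float64(-1.3816657440422562), np.float64(1.3372633746609424), 55)
```

View pics/ov4.png

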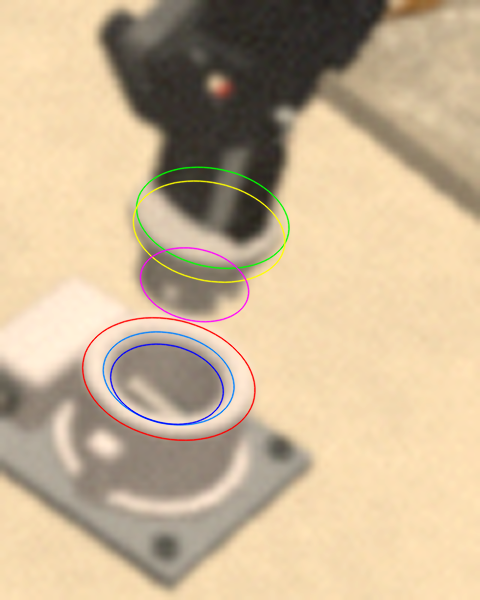

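The overlay agrees with the knob and the boss to about 1 mm, so I'll go down to just above the mouth.

>>> apply_moves(increments=[[[0,0,0.1,0,0,0,-1],[0,0,0.2,0,0,0,-1],[0,0,0.3,0,0,0,-1],[0,0,0.37,0,0,0,-1],[0,0,0.39,0,0,0,-1],[0,0,0.39,0,0,0,-1]]])

```text
clock: 8.75
position: [500.6, -114.3, 160.3]
ee_rot: [-0.06, 0.998, -0.0, -0.001]
contact_force: [0.7, 0.8, -1.0]
gripper_width: 13.0
```

```bash
python3 - <<'E'
from bench import arm
from ovs import *
s=arm.get_image("scene"); st=arm.read_state();print(st["position"],st["ee_rot"],st["contact_force"],st["gripper_width"])
draw(s["img"],"pics/ov5.png",(500.5,-114.5),51,(500.5,-114))
E
```

```text
[ 500.87110649 -114.28822234  160.81322782] [-6.04622917e-02  9.98170479e-01 -6.68228171e-05 -4.43931269e-05] [-0.12800486  0.70611431 -2.10102371] 13.099703439493524
```

View pics/ov5.png

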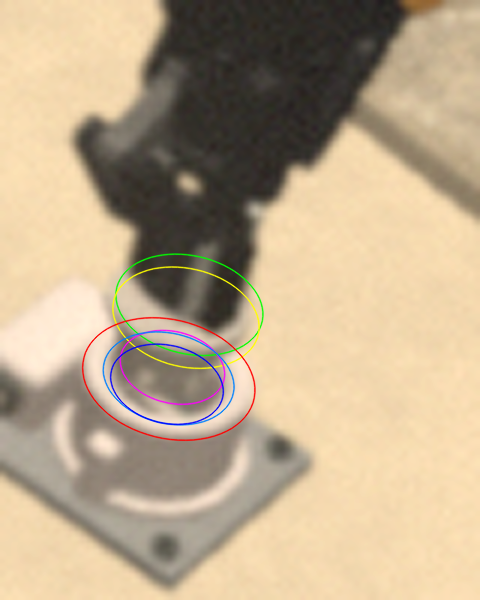

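The spigot's foot sits over the middle of the mouth. I'll lower it slowly, watching the side forces.

>>> apply_moves(increments=[[[0,0,0.015,0,0,0,-1],[0,0,0.03,0,0,0,-1],[0,0,0.045,0,0,0,-1],[0,0,0.06,0,0,0,-1]]])

```text
clock: 9.2
position: [500.7, -114.3, 155.0]
ee_rot: [-0.06, 0.998, 0.0, 0.0]
contact_force: [-0.2, 0.2, -1.9]
gripper_width: 13.0
```

>>> apply_moves(increments=[[[0,0,0.015,0,0,0,-1],[0,0,0.03,0,0,0,-1],[0,0,0.04,0,0,0,-1],[0,0,0.05,0,0,0,-1]]])

```text
clock: 9.6
position: [500.2, -115.0, 150.5]
ee_rot: [-0.06, 0.998, -0.0, -0.0]
contact_force: [-1.4, -3.5, 0.5]
gripper_width: 13.3
```

Slight contact pushes the tool toward −y, so I'll ease over 1 mm in −y and −0.3 mm in x.

>>> apply_moves(increments=[[[0.002,-0.006,0,0,0,0,-1],[0.002,-0.01,0,0,0,0,-1]]])

```text
clock: 9.8
position: [500.2, -115.4, 149.5]
ee_rot: [-0.06, 0.998, 0.0, -0.0]
contact_force: [-1.8, -1.0, -1.6]
gripper_width: 12.9
```

>>> apply_moves(increments=[[[0,0,0,0,0,0,-1]]])

```text
clock: 9.9
position: [500.3, -115.3, 149.5]
ee_rot: [-0.06, 0.998, 0.0, -0.001]
contact_force: [-1.9, -0.7, -1.6]
gripper_width: 12.9
```

>>> apply_moves(increments=[[[0.007,-0.003,0,0,0,0,-1],[0.007,-0.003,0.01,0,0,0,-1],[0.007,-0.003,0.02,0,0,0,-1],[0.007,-0.003,0.03,0,0,0,-1],[0.007,-0.003,0.04,0,0,0,-1],[0.007,-0.003,0.05,0,0,0,-1]]])

```text
clock: 10.5
position: [500.1, -115.6, 144.9]
ee_rot: [-0.06, 0.998, 0.0, 0.0]
contact_force: [-0.9, -0.5, -1.9]
gripper_width: 13.0
```

>>> apply_moves(increments=[[[0,0,0.01,0,0,0,-1],[0,0,0.02,0,0,0,-1],[0,0,0.02,0,0,0,-1]]])

```text
clock: 10.8
position: [499.9, -115.7, 142.8]
ee_rot: [-0.06, 0.998, 0.0, -0.0]
contact_force: [0.1, 0.6, -1.6]
gripper_width: 13.1
```

The knob hangs freely in the bore. Now I'll go slowly into the blade zone: about +3 N there would mean it rests on the blade.

>>> apply_moves(increments=[[[0,0,0.01,0,0,0,-1],[0,0,0.02,0,0,0,-1],[0,0,0.03,0,0,0,-1],[0,0,0.03,0,0,0,-1]]])

```text
clock: 11.2
position: [499.8, -115.7, 139.7]
ee_rot: [-0.06, 0.998, 0.0, -0.0]
contact_force: [0.4, -0.0, -2.4]
gripper_width: 13.3
```

>>> apply_moves(increments=[[[0,0,0.01,0,0,0,-1],[0,0,0.015,0,0,0,-1],[0,0,0.015,0,0,0,-1]]])

```text
clock: 11.5
position: [499.9, -115.7, 138.3]
ee_rot: [-0.06, 0.998, 0.0, -0.0]
contact_force: [0.9, -0.4, -1.3]
gripper_width: 13.1
```

There's no push 3.7 mm below first contact, so the slot seems to have found the blade. I'll go on in 1 mm steps.

>>> apply_moves(increments=[[[0,0,0.006,0,0,0,-1],[0,0,0.012,0,0,0,-1],[0,0,0.012,0,0,0,-1]]])

```text
clock: 11.8
position: [499.9, -115.7, 137.1]
ee_rot: [-0.06, 0.998, 0.0, -0.0]
contact_force: [-0.1, -0.5, -2.4]
gripper_width: 12.9
```

>>> apply_moves(increments=[[[0,0,0.006,0,0,0,-1],[0,0,0.012,0,0,0,-1],[0,0,0.012,0,0,0,-1]]])

```text
clock: 12.1
position: [499.9, -115.7, 135.9]
ee_rot: [-0.06, 0.998, 0.0, -0.0]
contact_force: [-0.7, -0.6, -1.5]
gripper_width: 13.0
```

>>> apply_moves(increments=[[[0,0,0.006,0,0,0,-1],[0,0,0.012,0,0,0,-1],[0,0,0.012,0,0,0,-1]]])

```text
clock: 12.4
position: [499.9, -115.7, 134.7]
ee_rot: [-0.06, 0.998, 0.0, -0.0]
contact_force: [1.2, 0.6, -2.1]
gripper_width: 13.0
```

>>> apply_moves(increments=[[[0,0,0.006,0,0,0,-1],[0,0,0.012,0,0,0,-1],[0,0,0.012,0,0,0,-1]]])

```text
clock: 12.7
position: [499.9, -115.7, 133.5]
ee_rot: [-0.06, 0.998, 0.0, -0.0]
contact_force: [0.5, -0.7, -1.8]
gripper_width: 13.3
```

>>> apply_moves(increments=[[[0,0,0.004,0,0,0,-1],[0,0,0.008,0,0,0,-1],[0,0,0.008,0,0,0,-1]]])

```text
clock: 13.0
position: [499.9, -115.7, 132.7]
ee_rot: [-0.06, 0.998, 0.0, -0.0]
contact_force: [0.4, 0.4, -1.5]
gripper_width: 13.1
```

>>> apply_moves(increments=[[[0,0,0.003,0,0,0,-1],[0,0,0.006,0,0,0,-1],[0,0,0.006,0,0,0,-1]]])

```text
clock: 13.3
position: [499.9, -115.7, 132.2]
ee_rot: [-0.06, 0.998, 0.0, -0.0]
contact_force: [-0.2, -0.4, -1.8]
gripper_width: 12.5
```

```bash
python3 - <<'E'
from bench import arm
from ovs import *
s=arm.get_image("scene"); st=arm.read_state();print(st["position"],st["contact_force"],st["gripper_width"])
draw(s["img"],"pics/ov6.png",(500,-114.5),22,(500.5,-114))
E
```

```text
[ 499.95073074 -115.73422736  132.20272906] [-0.70641306  1.14697236 -1.88947009] 13.483443152347244
```

View pics/ov6.png

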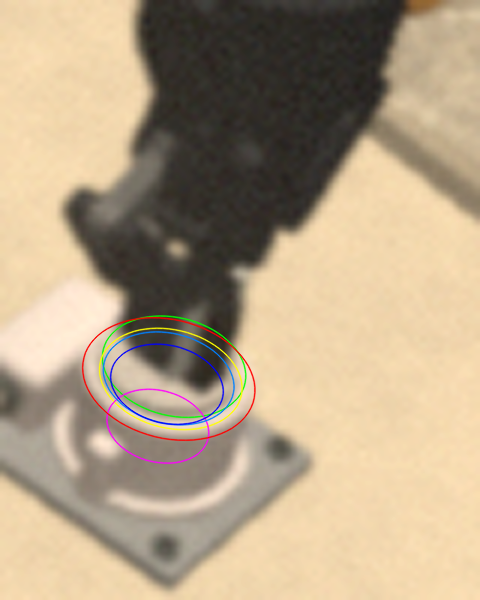

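The flange now lies practically on the boss in the overlay. I'll creep down in 0.5 mm steps until contact shows.

>>> apply_moves(increments=[[[0,0,0.005,0,0,0,-1],[0,0,0.005,0,0,0,-1]]])

```text
clock: 13.55
position: [500.0, -115.7, 131.8]
ee_rot: [-0.06, 0.998, -0.0, 0.0]
contact_force: [-0.3, 0.3, -2.4]
gripper_width: 13.3
```

>>> apply_moves(increments=[[[0,0,0.005,0,0,0,-1],[0,0,0.005,0,0,0,-1]]])

```text
clock: 13.75
position: [500.0, -115.7, 131.7]
ee_rot: [-0.06, 0.998, -0.0, 0.0]
contact_force: [-1.2, 0.5, 3.5]
gripper_width: 13.1
```

Contact of +5.5 N at TCP z 131.7 is exactly the height expected for home (109.9 + 22). I'll let go and rise.

>>> apply_moves(increments=[[[0,0,-0.002,0,0,0,-1],[0,0,-0.002,0,0,0,0],[0,0,-0.002,0,0,0,0],[0,0,-0.002,0,0,0,0.5],[0,0,-0.002,0,0,0,0.5],[0,0,-0.002,0,0,0,0.5],[0,0,-0.002,0,0,0,0.5]]])

```text
clock: 14.45
position: [500.0, -115.7, 131.4]
ee_rot: [-0.06, 0.998, 0.0, -0.0]
contact_force: [0.5, -0.3, -0.5]
gripper_width: 64.0
```

```bash
python3 - <<'E'
from bench import arm
from ovs import *
s=arm.get_image("scene"); st=arm.read_state();print(st["position"],st["contact_force"],st["gripper_width"])
draw(s["img"],"pics/ov7.png",(500,-114.5),22,(500.5,-114))
E
```

```text
[ 499.94407183 -115.73293256  131.39666402] [-0.66210101  0.38147861 -0.0048722 ] 64.32277074164632
```

View pics/ov7.png

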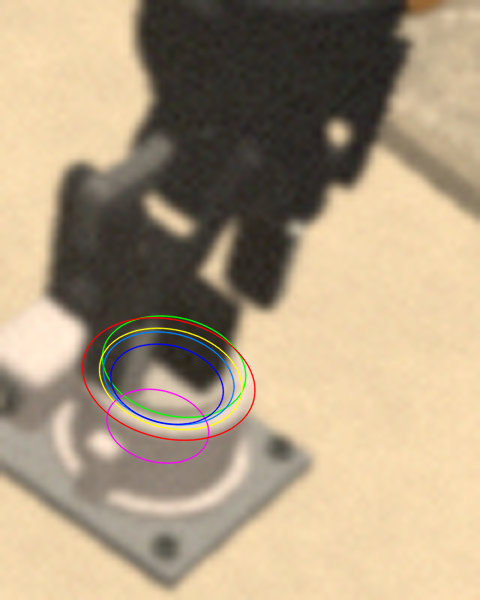

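The jaws are open (64 mm) and clear of the bar, and the knob stays in place. Rising straight up and then away to inspect.

>>> apply_moves(increments=[[[0,0,-0.1,0,0,0,0.5],[0,0,-0.25,0,0,0,0.5],[0,0,-0.5,0,0,0,0.7],[0,0,-0.8,0,0,0,1],[0,0,-1,0,0,0,1]]])

```text
clock: 15.0
position: [500.5, -115.8, 234.3]
ee_rot: [-0.061, 0.998, -0.0, 0.002]
contact_force: [0.0, -0.2, -0.2]
gripper_width: 85.6
```

>>> apply_moves(increments=[[[0,-0.3,-0.2,0,0,0,1],[0,-0.6,-0.4,0,0,0,1],[0,-1,-0.5,0,0,0,1]]])

```text
clock: 15.3
position: [512.6, -215.5, 284.8]
ee_rot: [-0.062, 0.998, -0.001, 0.002]
contact_force: [0.9, 0.2, -0.1]
gripper_width: 85.2
```

>>> apply_moves(increments=[[[0,-0.3,0,0,0,0,1],[0,-0.6,0,0,0,0,1],[0,-1,0,0,0,0,1],[0,-1,0,0,0,0,1],[0,-1,0,0,0,0,1]]])

```text
clock: 15.8
position: [523.6, -314.9, 281.5]
ee_rot: [-0.059, 0.998, 0.0, -0.0]
contact_force: [-0.8, 0.9, -0.0]
gripper_width: 85.6
```

```bash
python3 - <<'E'
from bench import arm
from ovs import *
s=arm.get_image("scene"); t=arm.get_image("top");st=arm.read_state();print(st["position"],st["contact_force"],st["gripper_width"],st["clock"])
draw(s["img"],"pics/ov8.png",(500,-114.5),22,(500.5,-114))
cv2.imwrite("pics/t8.png",cv2.resize(t["img"][200:320,200:420,::-1],None,fx=3.5,fy=3.5,interpolation=cv2.INTER_CUBIC))
cv2.imwrite("pics/s8.png",cv2.resize(s["img"][160:280,340:440,::-1],None,fx=4.5,fy=4.5,interpolation=cv2.INTER_CUBIC))
p=cam("t");q=dict(p);q["img"]=t["img"]
for r,zz in((24,54),(29,48)): print(r,edge_fit(q,(500.5,-114.8),r,zz,4,-1),edge_fit(q,(500.5,-114.8),r,zz,4,None))
g=t["img"].max(2); m=np.zeros(g.shape,np.uint8); m[240:295,340:395]=(g[240:295,340:395]<60); 
n,l,stt,c=cv2.connectedComponentsWithStats(m); i=l[267,367]; print("bar",c[i],stt[i],at_z(p,c[i],91))
E
```

```text
[ 523.82514991 -313.6700189   281.75328392] [0.07370309 0.69398721 0.17442055] 85.48434470570157 15.9
24 (array([ 499.86626852, -117.11389338]), np.float64(1.3415815515340945), np.float64(0.43799347389916243), 57) (array([ 501.34325292, -107.92201553]), np.float64(-0.9585671666288098), np.float64(1.5249247943605253), 57)
29 (array([ 500.39291699, -114.7707856 ]), np.float64(-0.5651890885929617), np.float64(0.3938842736490816), 68) (array([ 499.63491759, -114.41744472]), np.float64(-0.23558528765866799), np.float64(0.7917445897397656), 62)
bar [369.61802575 267.60944206] [364 257  13  23 233] [ 501.32516332 -110.54353202   91.        ]
```

View pics/t8.png

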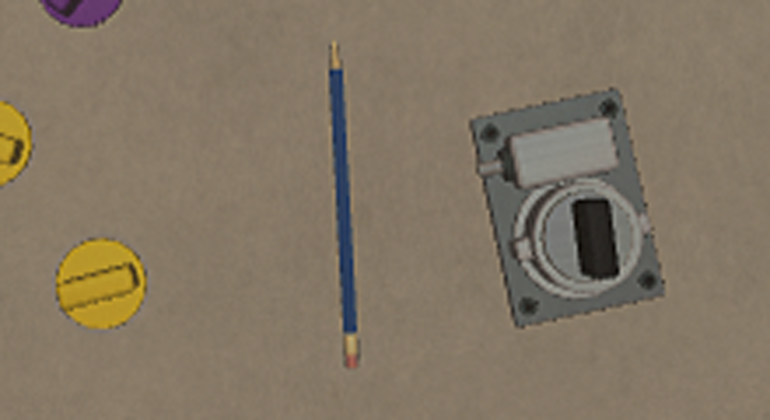

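View pics/s8.png

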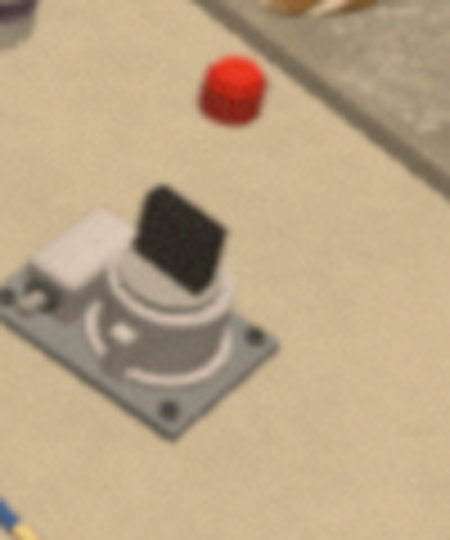

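View pics/ov8.png

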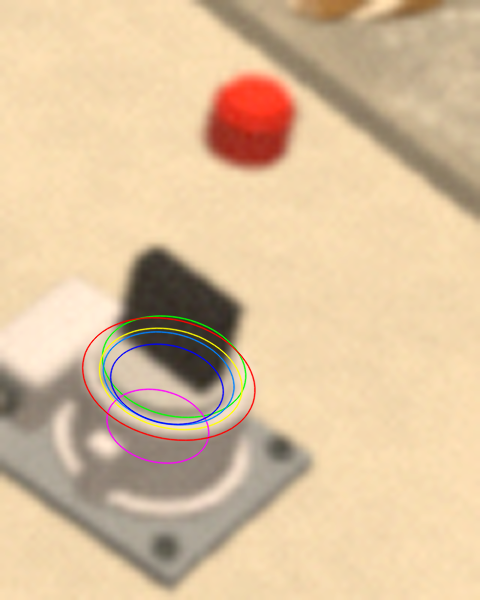

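```bash
python3 - <<'E'
from ov import *
import cv2
im=cv2.imread("pics/t8.png")
p=cam("t")
# predict bar box corners (top face z91, base z54) at yaw .12
for h in(91,88,97):
  pts=[]
  for zz in(h-37,h):
    for a in(-20,20):
      for b in(-7,7):
        c,s=np.cos(.12),np.sin(.12); pts.append(proj(p,(500.4+a*c-b*s,-114.8+a*s+b*c,zz)))
  pts=np.array(pts,np.float32); hull=cv2.convexHull(pts); M=cv2.moments(hull); print(h,"pred bar centre",M["m10"]/M["m00"],M["m01"]/M["m00"],"area",M["m00"],"box",pts.min(0),pts.max(0))
E
```

```text
91 pred bar centre 370.21210553472525 267.9728130561764 area 269.2234924547374 box [362.88458 256.0811 ] [377.52286 280.01984]
88 pred bar centre 369.89544626751734 267.9180423204105 area 267.2393597974442 box [362.59763 256.06448] [377.1767  279.92566]
97 pred bar centre 370.85148131026864 268.08342619593157 area 273.2555787661113 box [363.46393 256.11462] [378.22192 280.21002]
```

The bar blob (369.6,267.6) matches the seated-knob prediction (370.2,268.0) to about 1 mm, and the flange lies evenly on the boss. Handing in.

```bash
python3 - <<'E'
from bench import arm
print(arm.job_done())
E
```

```text
the job is handed in; nothing more can be done
None
```

The hand knob is fitted: it sits home in the boss and I let go of it. The job is handed in at about 16 s of the 61 s allowed; no verdict was reported.

- **Pick-up:** I took the steel knob with the black bar, not the purple or yellow ones, and gripped it across the bar.
- **Alignment:** The blade showed in the bore in the top view at about 0.12 rad. I turned the knob to that angle before lowering it, so I didn't need to search by turning under pressure.
- **Insertion:** The spigot touched the bore wall lightly at the mouth (about 3–4 N), and I eased the arm over to free it. It then went down past the blade with no push. The flange met the boss with about 5.5 N, at the height expected for fully home.
- **Last checks:** After release, the bar's position in the top view was within about 1 mm of where a seated knob should show. The flange lay evenly on the boss in both views, and the arm was well clear with about zero force on it.
- **Weaker or missing checks:**
  - Automatic edge fits of the flange in the pictures were unreliable: one put the flange 2 mm off centre, another 7 mm. I relied on the bar's position and the overlays instead.
  - Early network marks from the two cameras disagreed by 4–8 mm. I replaced them with my own fits.
  - I did not measure the glue bottle, tape or pencil afterwards. The pencil looked unmoved in the last picture, and the arm carried the knob well above it.

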